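Pull the yellow guard panel from the slotted rack

TASK

Pull the yellow plastic guard panel straight up out of the black slotted rack and stand it on its edge inside the narrow blue caddy, lowering it in before you let go. Leave the red and the bare metal panels in their slots.

Things in the scene. Friction and masses are not known exactly. Their poses are not given: they have to be found in the camera images.
- yellow_center (a point): Centre of the yellow plastic panel, 90 mm wide (x axis) x 8 mm thick (y) x 110 mm tall (z, up), about 0.1 kg, dark screw holes at the corners. It stands on edge in one of three parallel slots of a fixed black rack (which one varies), on the rack's 10 mm floor: its top edge is at height 120 mm. Slots 12 mm wide, their fins end at height 50 mm; the panel above is free.
- red_center (a point): Centre of the red panel with dark vent stripes. Same size, axes and rack as the yellow one; the three panels stand 70 mm apart along their y. The rack measures 130 mm along the panels' x and 230 mm along their y.
- metal_center (a point): Centre of the bare aluminium panel with a dark disc in its middle. Same size, axes and rack as the yellow one, in another slot.
- caddy: Narrow blue open-topped caddy, fixed to the table beside the rack (left or right varies). Outside 140 mm (x axis) x 46 mm (y) x 60 mm tall, walls and floor 5 mm, so inside 130 x 36 mm, 55 mm deep; low 150 x 100 mm foot. Origin: centre of its underside, on the table. The panel goes in with its 90 mm width along the caddy's x; let go, it may lean on a wall.
Not all that is in view belongs to the job. There is more than one size of the part that bears yellow_center; the job needs the middle-sized.

How it is judged:
By the outcome, as a careful person would: the job done as asked, in the order asked, and still so for the second after the job is handed in, with the robot touching nothing.
It also fails if it takes over 43 s, if anything falls off the work surface, if the arm or the gripper's body presses on something with over 40 N, if the wrist force passes 120 N, or if a joint passes its speed limit or range.

ROBOT

A 6-joint arm with a two-finger parallel gripper is mounted at the origin on the work surface. World frame = base frame: x ahead of the robot, y to its left, z up, the work surface at z = 0. Lengths are in mm, angles in rad, forces in N, time in s.
With the tool pointing down it reaches from about 325 to 900 mm from the base axis. Payload 6.1 kg.
Tool frame: the origin (TCP) lies at the very end of the fingers, on their centre line; the grasp point (between the pads) lies 19 mm behind it; z points along the fingers, y is the direction in which the jaws open and shut (so a half turn about z gives the same grasp; the last joint's range is limited). The gripper opens to 85 mm and grips with 20 to 120 N. Pads are 22 mm wide; open, the fingers measure 114 mm over their backs; the gripper's body (76 mm by 85 mm) begins 54 mm behind the grasp point. The pads swing forward as they close: fully open they stand 13 mm farther back than shut.
Start: joints at [-1.373, 0.22, 1.526, -0, 1.395, -0.126], TCP at [198.85, -592.515, 231.3] pointing down, gripper open.
Joint ranges: [-2.98, 2.98], [-0.91, 2.08], [0.09, 2.57], [-1.24, 4.39], [0.2, 2.65], [-2.68, 2.68]. Speed limits (rad/s): [2.57, 2.57, 3.01, 3.14, 3.14, 3.14].

INTERFACE

Orientations are given as a unit quaternion [x, y, z, w].
In Python, from plant import status, eyes, bot gives the robot as it stands.
- The arm moves only by the tool apply_moves, never from a script. Its argument "deltas" is a list of rows, each an object with "slide": the shift along the tool's x, y, z in cm, a list of three; "roll": the turn about the tool's z in rad. In form: [{"slide": [dx, dy, dz], "roll": roll}, ...]. A call has 1 to 12 rows; each row is the pose to reach, as a shift and turn from the pose commanded when the call began, along the tool's axes at that moment; what a row does not reach only later rows make up. A row lasts 1/12 s, in which the tool goes at most 41.7 mm and 7.16 degrees, less where a joint would pass 70% of its speed; a pose out of reach is approached as far as the arm can. A call with a gripper value outside its range is refused whole. "fingers" is the closure, from 0 (fully open) to 1 (shut), set as the call begins (left out, the last holds). The fingers move at their own pace and stop on an object; "force" is the grip in N (left out, the last holds). Time passes only in rows, so rows that repeat a pose let the fingers close. It gives the time, the measured TCP pose, the force and the opening at its end, in the units of the state.
- status.get_obs(): the state, without advancing time (a new reading comes with each control period).
- eyes.snapshot(name): name is "scene" or "side" or "wrist"; returns a dict with "pixels" (384x512x3 uint8, blue, green, red), "fovy" (degrees; the focal length in pixels is half the picture's height over the tangent of half this angle, whatever the lens; pixels are square), "cx", "cy" (the principal point, pixels), "extrinsics" (4x4, takes a point from world to camera coordinates). Camera axes: x right, y down, z forward; pixel columns grow to the right and rows downward; lengths in mm; the calibration is good to about 2 mm. A picture is of the moment at which its call begins. There is no depth.
- bot.job_done(): hands the job in, once; it reports no verdict.
The state is a dict: "clock": time; "joint_pos": joint angles; "joint_vel": joint speeds; "effort": joint torques, N m; "tcp_pos": TCP position; "ee_rot": TCP orientation; "force": force on the tool from outside, world axes, zero at the start; "moment": the same for the moment, N m; "gripper_width": finger opening in mm.
Only numpy, scipy, OpenCV 4.12 (cv2) and the standard library are available. Lean on these libraries where they do the work, as an engineer would, in place of code of your own. Each camera call takes 0.05 s, during which the arm holds its last target.

## Working session

There is one attempt and no reset: what is moved stays moved. The work goes in short steps, Python scripts to look and compute and a tool call to move; the robot and the scene stay as the last step left them, time stands still between calls to the robot, and variables do not carry over. Pictures are saved under pics/ and viewed, and the job is handed in when it is done.

Besides the shell and the picture viewer there is one more tool, called after "Call:" as name(argument=value, ...) on one line, values as JSON. apply_moves: Moves the arm, as the interface text tells. Its arguments: {"type":"object","properties":{"deltas":{"type":"array"},"fingers":{"type":"number"},"force":{"type":"number"}},"required":["deltas"]}

```bash
ls; mkdir -p pics; cat > h.py <<'E'
import numpy as np, cv2
from plant import status, eyes, bot
def snap(n,tag):
    s=eyes.snapshot(n); cv2.imwrite(f'pics/{tag}.png',s['pixels']); 
    np.savez(f'pics/{tag}.npz',**{k:np.array(v) for k,v in s.items()}); return s
def load(tag): return dict(np.load(f'pics/{tag}.npz'))
def ray(s,u,v):
    h=s['pixels'].shape[0]; f=h/2/np.tan(np.radians(float(s['fovy']))/2)
    E=np.array(s['extrinsics']); R=E[:3,:3]; o=-R.T@E[:3,3]
    d=R.T@np.array([(u-float(s['cx']))/f,(v-float(s['cy']))/f,1]); return o,d/np.linalg.norm(d)
def onz(s,u,v,z):
    o,d=ray(s,u,v); return o+d*(z-o[2])/d[2]
def proj(s,p):
    h=s['pixels'].shape[0]; f=h/2/np.tan(np.radians(float(s['fovy']))/2)
    E=np.array(s['extrinsics']); c=E[:3,:3]@np.array(p)+E[:3,3]; return np.array([f*c[0]/c[2]+float(s['cx']),f*c[1]/c[2]+float(s['cy'])])
E
python3 - <<'E'
from h import *
for n in ('scene','side','wrist'):
    s=snap(n,n+'0'); E=np.array(s['extrinsics']); print(n,s['fovy'],s['cx'],s['cy'],(-E[:3,:3].T@E[:3,3]).round(),E[2,:3].round(2))
print(status.get_obs())
E
```

```text
pics
scene 51.35577313154036 252.47771724419232 187.69908646122775 [ 929. -381.  740.] [-0.58  0.41 -0.71]
side 43.88181240114276 264.52243997881226 197.345407261294 [-307.  839.  820.] [ 0.52 -0.62 -0.59]
wrist 59.24272435200517 256.219915627769 190.24591669468316 [ 279. -564.  372.] [-0.31 -0.1  -0.95]
{'clock': 0.15, 'joint_pos': array([-1.37309485e+00,  2.21082261e-01,  1.52735071e+00,  1.68441970e-05,
        1.39472421e+00, -1.26097749e-01]), 'joint_vel': array([ 0.00038374, -0.0006332 , -0.00358712, -0.00073819, -0.000645  ,
        0.00215238]), 'effort': array([ 1.12035432e-03, -4.97483540e+01, -3.89906108e+01, -1.74783090e-04,
        7.14856636e-03,  1.95586335e-05]), 'tcp_pos': array([ 198.76546298, -592.04974145,  230.42618854]), 'ee_rot': array([ 9.86922797e-01,  1.61191754e-01, -1.97151117e-05, -7.82059576e-04]), 'force': array([ 0.01783521, -0.24221381,  1.14043381]), 'moment': array([ 0.03160413,  0.0235947 , -0.04852422]), 'gripper_width': 84.98292253459894}
```

View pics/scene0.png

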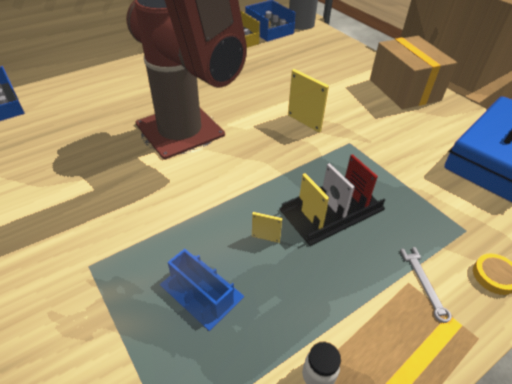

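View pics/side0.png

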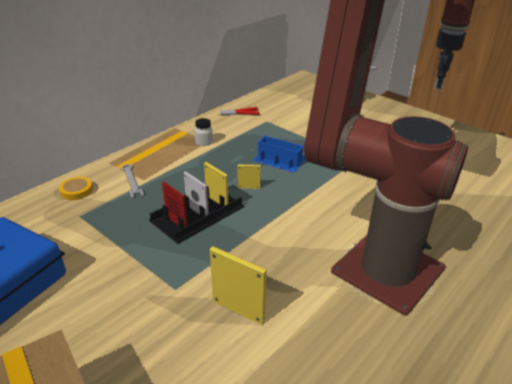

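View pics/wrist0.png

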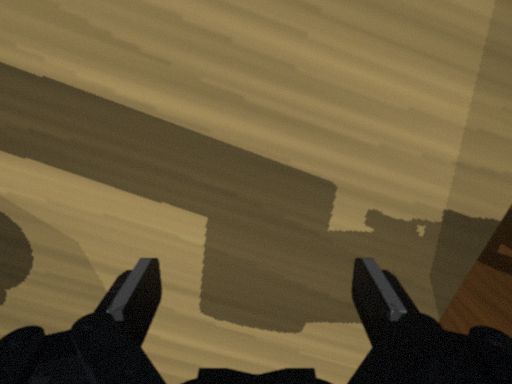

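The rack stands near scene (335,200) with yellow at its left end, around (314,201). Metal is in the middle slot and red at the far end. The blue caddy is at scene (200,285). A small yellow decoy stands at (266,227), between caddy and rack, and a large one at (308,100). I'll zoom in for corners.

```bash
python3 - <<'E'
from h import *
a=load('scene0')['pixels'][140:335,150:400]; b=load('side0')['pixels'][125:245,140:320]
cv2.imwrite('pics/zs.png',cv2.resize(a,None,fx=3,fy=3,interpolation=cv2.INTER_CUBIC))
cv2.imwrite('pics/zd.png',cv2.resize(b,None,fx=4,fy=4,interpolation=cv2.INTER_CUBIC))
E
```

```text
(no output)
```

View pics/zs.png

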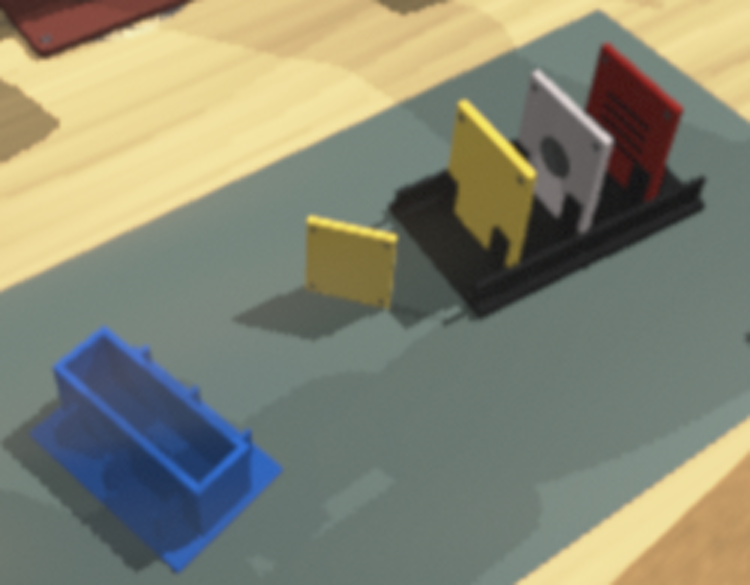

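View pics/zd.png

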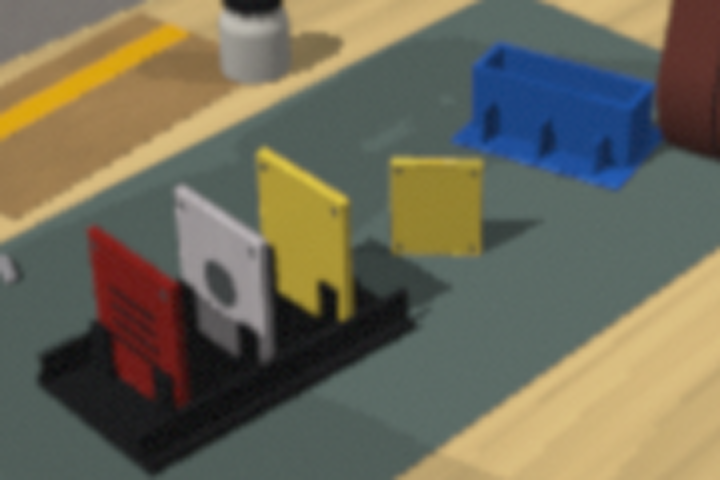

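```bash
python3 - <<'E'
from h import *
s=load('scene0'); d=load('side0')
S=lambda x,y,z: onz(s,x/3+150-.33,y/3+140-.33,z)
D=lambda x,y,z: onz(d,x/4+140-.37,y/4+125-.37,z)
for nm,a,b,c,e in (('yel',(462,102),(534,178),(262,151),(349,203)),('met',(537,73),(609,142),(179,188),(268,242)),('red',(606,46),(680,110),(92,229),(185,288))):
    for f,p,q in ((S,a,b),(D,c,e)):
        P=f(*p,120);Q=f(*q,120); print(nm,P.round(1)[:2],Q.round(1)[:2],'mid',((P+Q)/2).round(1)[:2],np.linalg.norm(P-Q).round(1),np.degrees(np.arctan2(*(Q-P)[1::-1])).round(1))
for f,pts in ((S,[(104,328),(55,370),(197,490),(250,445)]),(D,[(499,43),(655,85),(628,113),(474,65)])):
    P=np.array([f(*p,60) for p in pts]); print('cad',P.round(1)[:,:2].tolist(),P.mean(0).round(1),[np.linalg.norm(P[i]-P[(i+1)%4]).round(1) for i in range(4)])
    print([np.degrees(np.arctan2(*(P[(i+1)%4]-P[i])[1::-1])).round(1) for i in range(4)])
# small decoy
P=S(308,217,80);print('small',P.round(1),S(396,238,80).round(1),S(306,288,0).round(1),S(388,307,0).round(1))
o=status.get_obs();print(o['clock'],o['tcp_pos'])
from scipy.spatial.transform import Rotation as R
print(R.from_quat(o['ee_rot']).as_matrix().round(3))
E
```

```text
yel [452.9  97.1] [542.5  89.7] mid [497.7  93.4] 89.9 -4.8
yel [539.4  93.1] [449.9  98.4] mid [494.6  95.7] 89.6 176.6
met [459.4 167.2] [545.6 160.4] mid [502.5 163.8] 86.5 -4.5
met [545.5 162.9] [455.9 166.1] mid [500.7 164.5] 89.7 177.9
red [465.4 235.4] [550.4 229.8] mid [507.9 232.6] 85.2 -3.8
red [549.6 233.2] [456.8 235.6] mid [503.2 234.4] 92.8 178.5
cad [[447.9, -210.2], [460.6, -253.4], [589.4, -219.2], [581.0, -175.0]] [ 519.7 -214.5   60. ] [np.float64(45.1), np.float64(133.3), np.float64(45.0), np.float64(137.7)]
[np.float64(-73.7), np.float64(14.9), np.float64(100.8), np.float64(-165.2)]
cad [[592.9, -218.8], [457.1, -252.3], [446.0, -203.1], [583.5, -177.3]] [ 519.9 -212.9   60. ] [np.float64(139.9), np.float64(50.4), np.float64(139.9), np.float64(42.6)]
[np.float64(-166.1), np.float64(102.7), np.float64(10.7), np.float64(-77.2)]
small [455.6 -45.2  80. ] [507.2  -3.5  80. ] [458.  -47.1  -0. ] [508.   -4.9   0. ]
0.15 [ 198.76546298 -592.04974145  230.42618854]
[[ 0.948  0.318 -0.   ]
 [ 0.318 -0.948  0.002]
 [ 0.    -0.002 -1.   ]]
```

```bash
python3 - <<'E'
from h import *
s=load('scene0'); d=load('side0')
print([onz(s,u,v,0).round() for u,v in((290,120),(321,130))],[onz(d,u,v,0).round() for u,v in((212,292),(263,319))])
E
```

```text
[array([145., 311.,   0.]), array([238., 359.,   0.])] [array([264., 338.,   0.]), array([127., 318.,   0.])]
```

Call:
apply_moves(deltas=[{"slide": [4,-4.4,-2],"roll": 0.05},{"slide": [50,-55.6,-3],"roll": 0.393},{"slide": [50,-55.6,-3],"roll": 0.393},{"slide": [50,-55.6,-3],"roll": 0.393},{"slide": [50,-55.6,-3],"roll": 0.393},{"slide": [50,-55.6,-3],"roll": 0.393},{"slide": [50,-55.6,-3],"roll": 0.393},{"slide": [50,-55.6,-3],"roll": 0.393},{"slide": [50,-55.6,-3],"roll": 0.393},{"slide": [50,-55.6,-3],"roll": 0.393},{"slide": [50,-55.6,-3],"roll": 0.393},{"slide": [50,-55.6,-3],"roll": 0.393}])

```text
clock: 1.15
tcp_pos: [396.9, -133.8, 255.5]
ee_rot: [0.999, -0.035, 0.0, 0.0]
force: [0.8, 0.1, -1.5]
gripper_width: 85.3
```

Call:
apply_moves(deltas=[{"slide": [8,-23,0],"roll": 0},{"slide": [8,-23,0],"roll": 0},{"slide": [8,-23,0],"roll": 0},{"slide": [8,-23,0],"roll": 0},{"slide": [8,-23,0],"roll": 0},{"slide": [8,-23,0],"roll": 0},{"slide": [8,-23,0],"roll": 0},{"slide": [8,-23,0],"roll": 0},{"slide": [8,-23,0],"roll": 0}], fingers=0.2)

```text
clock: 1.9
tcp_pos: [492.0, 88.1, 254.9]
ee_rot: [0.999, -0.034, -0.001, 0.0]
force: [0.1, -0.6, 0.3]
gripper_width: 68.5
```

```bash
python3 - <<'E'
from h import *
for n in ('wrist','scene'): snap(n,n+'1')
o=status.get_obs();print(o['clock'],o['tcp_pos'],o['ee_rot'],o['gripper_width'],np.abs(o['joint_vel']).max())
E
```

```text
2.0 [492.037849    87.11762043 255.20757841] [ 9.99380032e-01 -3.52060593e-02 -2.27630916e-04  1.79951842e-04] 68.57560475876032 0.01199765368614051
```

View pics/wrist1.png

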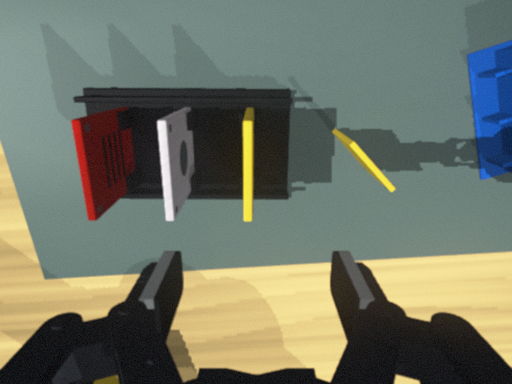

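View pics/scene1.png

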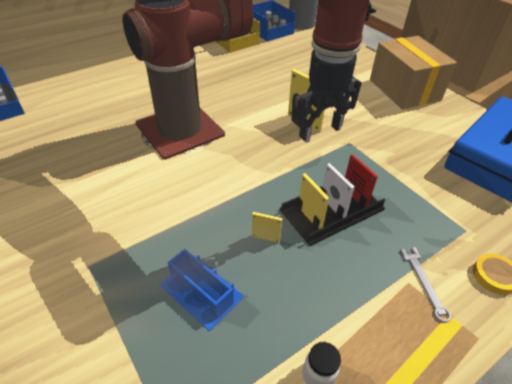

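The wrist view looks nearly down on the yellow panel's top edge, at cols 243–254 and rows 108–220. I'll refine from it.

```bash
python3 - <<'E'
from h import *
s=load('wrist1'); im=s['pixels']; hsv=cv2.cvtColor(im,cv2.COLOR_BGR2HSV)
m=cv2.inRange(hsv,(22,150,60),(35,255,255)); m[:, :225]=0; m[:,275:]=0; m[230:]=0; m[:95]=0
for v in (110,114,125,140,160,180,200,212,217):
    u=np.where(m[v]>0)[0]; print(v,u.min() if len(u) else None,u.max() if len(u) else None, im[v,u.mean().astype(int)] if len(u) else '')
z=cv2.resize(im[95:230,60:310],None,fx=3,fy=3,interpolation=cv2.INTER_CUBIC); cv2.imwrite('pics/zw.png',z)
E
```

```text
110 245 253 [ 37 109 121]
114 244 253 [ 40 109 121]
125 242 253 [ 74 236 245]
140 242 253 [ 77 236 245]
160 242 253 [ 70 234 246]
180 243 253 [ 63 231 245]
200 244 251 [ 76 234 247]
212 244 251 [ 78 235 246]
217 244 251 [ 75 233 247]
```

View pics/zw.png

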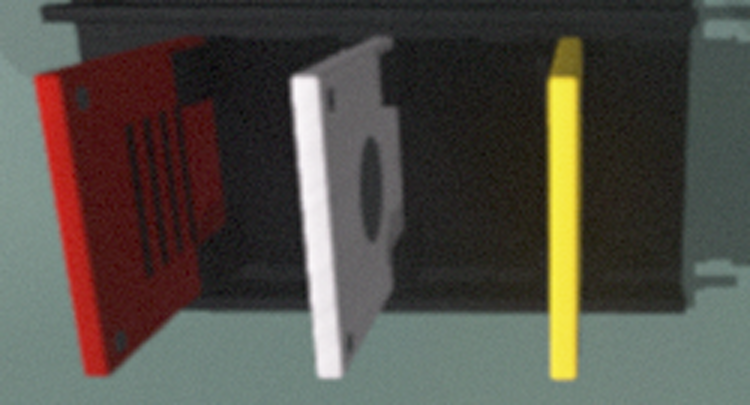

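```bash
python3 - <<'E'
from h import *
s=load('wrist1')
W=lambda x,y,z: onz(s,x/3+60-.33,y/3+95-.33,z)
P=[W(*p,120) for p in ((549,77),(580,77),(577,379),(552,379))]
print(np.array(P).round(1)[:,:2].tolist(), np.mean(P,0).round(1))
a=(P[0]+P[1])/2;b=(P[2]+P[3])/2;print(np.linalg.norm(a-b),np.degrees(np.arctan2(*(a-b)[1::-1])))
E
```

```text
[[541.5, 97.3], [541.0, 89.0], [452.2, 96.2], [452.7, 103.6]] [496.8  96.5 120. ]
89.05349845100174 -4.339842077491024
```

Call:
apply_moves(deltas=[{"slide": [0.4,-0.85,2],"roll": 0.004},{"slide": [0.4,-0.85,4.5],"roll": 0.004},{"slide": [0.4,-0.85,7],"roll": 0.004},{"slide": [0.4,-0.85,9.5],"roll": 0.004},{"slide": [0.4,-0.85,11],"roll": 0.004},{"slide": [0.4,-0.85,12.5],"roll": 0.004},{"slide": [0.4,-0.85,14],"roll": 0.004},{"slide": [0.4,-0.85,15.5],"roll": 0.004},{"slide": [0.4,-0.85,16.5],"roll": 0.004},{"slide": [0.4,-0.85,17.5],"roll": 0.004},{"slide": [0.4,-0.85,17.5],"roll": 0.004},{"slide": [0.4,-0.85,17.5],"roll": 0.004}])

```text
clock: 3.0
tcp_pos: [496.8, 95.8, 80.3]
ee_rot: [0.999, -0.037, -0.0, 0.0]
force: [0.0, -1.0, 0.3]
gripper_width: 68.2
```

```bash
python3 - <<'E'
from h import *
for n in ('wrist','side'): snap(n,n+'2')
o=status.get_obs();print(o['clock'],o['tcp_pos'],o['ee_rot'],o['force'],o['gripper_width'])
E
```

```text
3.1 [497.68714207  96.13717626  81.3120551 ] [ 9.99323965e-01 -3.67572847e-02  7.15834011e-04 -4.19503156e-05] [-0.17584572 -0.70796834  0.2567993 ] 68.46351624617273
```

View pics/wrist2.png

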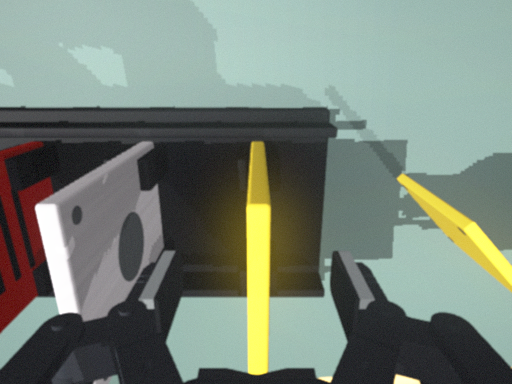

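View pics/side2.png

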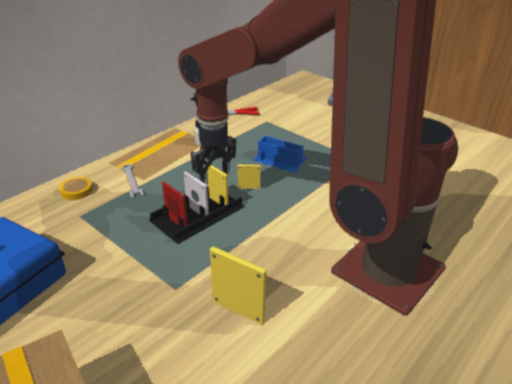

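The yellow panel sits centred between the fingers (col 258, fingers at 165 and 350), and both neighbours are clear. Closing.

Call:
apply_moves(deltas=[{"slide": [0,0,0],"roll": 0},{"slide": [0,0,0],"roll": 0},{"slide": [0,0,0],"roll": 0},{"slide": [0,0,0],"roll": 0},{"slide": [0,0,0],"roll": 0},{"slide": [0,0,0],"roll": 0},{"slide": [0,0,0],"roll": 0},{"slide": [0,0,0],"roll": 0},{"slide": [0,0,0],"roll": 0},{"slide": [0,0,0],"roll": 0}], fingers=1, force=50)

```text
clock: 3.93
tcp_pos: [497.2, 96.3, 80.7]
ee_rot: [0.999, -0.037, 0.0, -0.0]
force: [-0.7, 0.9, 3.2]
gripper_width: 7.7
```

Call:
apply_moves(deltas=[{"slide": [0,0,-0.5],"roll": 0},{"slide": [0,0,-1.5],"roll": 0},{"slide": [0,0,-3],"roll": 0},{"slide": [0,0,-4.5],"roll": 0},{"slide": [0,0,-6],"roll": 0},{"slide": [0,0,-8],"roll": 0},{"slide": [0,0,-10],"roll": 0},{"slide": [0,0,-12],"roll": 0},{"slide": [0,0,-14],"roll": 0},{"slide": [0,0,-15.5],"roll": 0},{"slide": [0,0,-16],"roll": 0},{"slide": [0,0,-16],"roll": 0}])

```text
clock: 4.93
tcp_pos: [497.8, 96.3, 242.4]
ee_rot: [0.999, -0.037, 0.002, -0.0]
force: [0.4, -0.4, -1.0]
gripper_width: 7.6
```

```bash
python3 - <<'E'
from h import *
for n in ('scene','wrist'): snap(n,n+'3')
o=status.get_obs();print(o['clock'],o['tcp_pos'],o['ee_rot'],o['force'],o['gripper_width'])
E
```

```text
5.0333 [496.50562334  96.25585202 239.72606137] [ 9.99330456e-01 -3.65844830e-02 -4.60503538e-04  6.26159698e-05] [-1.73400556  0.3055657  -0.86816669] 7.441070304076713
```

View pics/scene3.png

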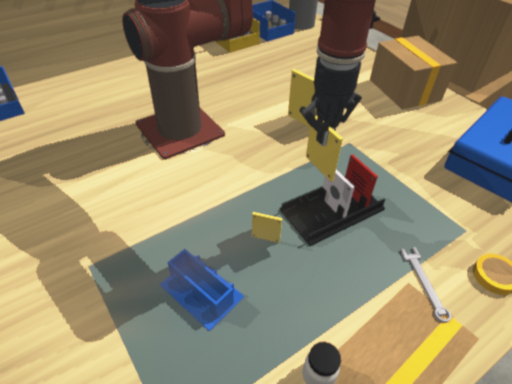

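View pics/wrist3.png

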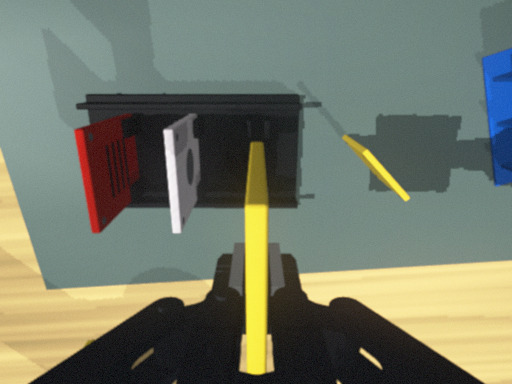

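Call:
apply_moves(deltas=[{"slide": [0.2,1.5,0],"roll": -0.01},{"slide": [0.6,4,0],"roll": -0.04},{"slide": [1,7,0],"roll": -0.07},{"slide": [1.5,10.5,0],"roll": -0.1},{"slide": [2.1,14,0],"roll": -0.14},{"slide": [2.6,17.5,0],"roll": -0.18},{"slide": [3.1,21,0],"roll": -0.21},{"slide": [3.6,24.5,0],"roll": -0.24},{"slide": [4,27.5,0],"roll": -0.27},{"slide": [4.4,29.5,0],"roll": -0.3},{"slide": [4.6,30.7,0],"roll": -0.307},{"slide": [4.6,30.7,0],"roll": -0.307}])

```text
clock: 6.03
tcp_pos: [519.6, -215.0, 238.7]
ee_rot: [0.993, 0.115, -0.001, -0.001]
force: [-0.5, 0.9, -1.2]
gripper_width: 7.1
```

Call:
apply_moves(deltas=[{"slide": [0,0,0],"roll": 0},{"slide": [0,0,0],"roll": 0},{"slide": [0,0,0],"roll": 0}])

```text
clock: 6.28
tcp_pos: [520.3, -211.8, 240.1]
ee_rot: [0.993, 0.117, -0.0, -0.0]
force: [0.3, -0.0, -1.5]
gripper_width: 7.4
```

```bash
python3 - <<'E'
from h import *
for n in ('scene','wrist','side'): s=snap(n,n+'4')
s=load('wrist4'); cv2.imwrite('pics/zw4.png',cv2.resize(s['pixels'][30:280,130:390],None,fx=2.4,fy=2.4,interpolation=cv2.INTER_CUBIC))
from scipy.spatial.transform import Rotation as R
o=status.get_obs();print(o['clock'],o['tcp_pos'],o['ee_rot'],o['force'],o['gripper_width'],R.from_quat(o['ee_rot']).as_matrix().round(4))
E
```

```text
6.4333 [ 520.55500754 -212.2084645   240.57764436] [9.93100030e-01 1.17270252e-01 1.32800873e-04 2.35772366e-05] [ 0.54968426  0.3519797  -0.33859801] 7.434313814883321 [[ 9.725e-01  2.329e-01  3.000e-04]
 [ 2.329e-01 -9.725e-01 -0.000e+00]
 [ 3.000e-04  1.000e-04 -1.000e+00]]
```

View pics/wrist4.png

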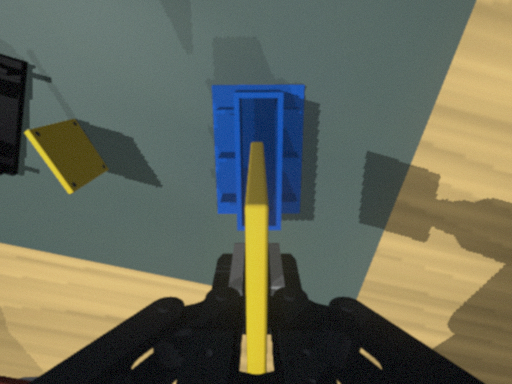

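View pics/scene4.png

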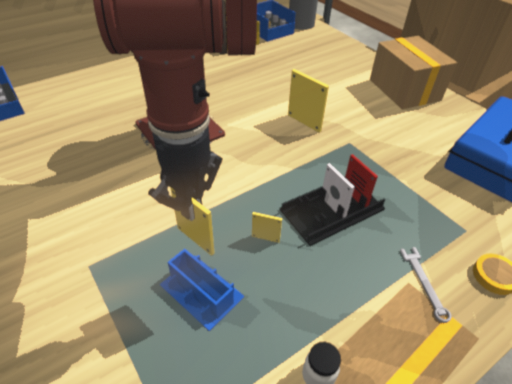

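View pics/zw4.png

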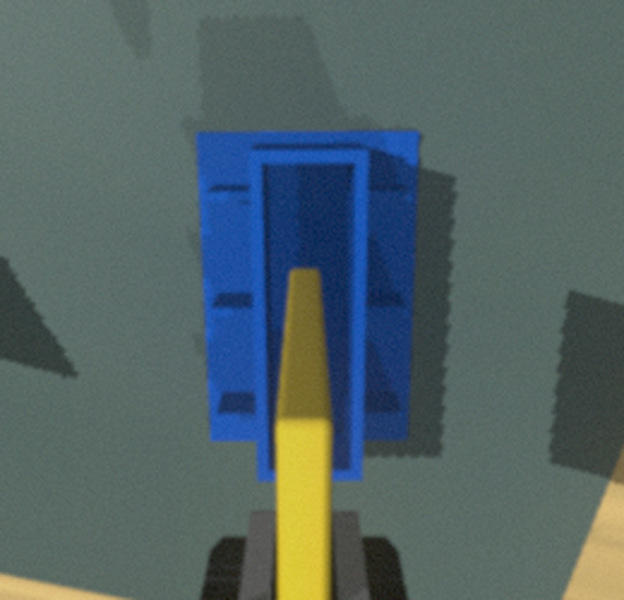

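```bash
python3 - <<'E'
from h import *
s=load('wrist4'); im=s['pixels'].astype(int)
for v in (92,100,110,130,180,225): print(v,im[v,205:315:1,0].tolist() if v in(110,) else '')
# rim edges: use blue channel gradient
for v in (110,125): 
    print(v,[(u,im[v,u].tolist()) for u in range(230,290,1) if abs(im[v,u+1,0]-im[v,u-1,0])>25])
E
```

```text
92 
100 
110 [109, 105, 109, 108, 108, 107, 113, 134, 167, 182, 179, 171, 163, 164, 162, 162, 167, 174, 174, 172, 160, 155, 155, 154, 152, 155, 157, 152, 160, 176, 184, 180, 180, 164, 121, 80, 87, 98, 114, 111, 112, 108, 112, 112, 114, 111, 114, 114, 108, 95, 92, 90, 95, 93, 90, 92, 92, 90, 94, 91, 88, 91, 94, 90, 93, 87, 95, 93, 89, 100, 111, 121, 146, 174, 182, 183, 177, 166, 140, 117, 108, 114, 108, 109, 109, 105, 113, 109, 109, 112, 112, 108, 107, 108, 110, 118, 122, 113, 103, 73, 69, 74, 67, 67, 69, 67, 67, 68, 63, 67]
130 
180 
225 
110 [(238, [164, 79, 28]), (239, [121, 59, 14]), (240, [80, 38, 7]), (242, [98, 47, 16]), (276, [121, 60, 24]), (277, [146, 71, 28]), (278, [174, 81, 22]), (282, [166, 81, 31]), (283, [140, 70, 24]), (284, [117, 61, 29])]
125 [(238, [177, 86, 26]), (239, [156, 73, 27]), (240, [100, 49, 15]), (276, [122, 61, 25]), (277, [143, 69, 21]), (278, [174, 80, 25]), (282, [163, 81, 26]), (283, [131, 62, 21])]
```

```bash
python3 - <<'E'
from h import *
s=load('wrist4')
W=lambda x,y,z: onz(s,(x+.5)/2.4+130-.5,(y+.5)/2.4+30-.5,z)
P=np.array([W(*p,60) for p in ((249,151),(369,151),(362,480),(257,480))])
print(P.round(1)[:,:2].tolist(),P.mean(0).round(1),[np.linalg.norm(P[i]-P[(i+1)%4]).round(1) for i in range(4)],[np.degrees(np.arctan2(*(P[i]-P[j])[1::-1])).round(1) for i,j in((0,3),(1,2))])
zb=240.3-80.7+10
Q=[W(289,268,zb),W(320,268,zb),W(275,420,zb+110),W(331,420,zb+110)]
t=np.array([.9725,.2329,0]); T=np.array([520.3,-212.1,0])
for q in Q: 
  e=q-T; print('panel along',round(e@t,1),'across',round(e@[ .2329,-.9725,0],1))
c=P.mean(0)-T; print('caddy along',c@t,'across',c@[ .2329,-.9725,0])
E
```

```text
[[582.0, -173.9], [592.8, -218.5], [458.1, -251.5], [447.3, -206.7]] [ 520.  -212.6   60. ] [np.float64(45.9), np.float64(138.7), np.float64(46.0), np.float64(138.7)] [np.float64(13.7), np.float64(13.8)]
panel along 44.7 across -5.5
panel along 44.7 across 2.7
panel along 44.8 across -5.3
panel along 44.8 across 2.3
caddy along -0.39285787712211556 across 0.4549302307795067
```

Call:
apply_moves(deltas=[{"slide": [0,0.2,0.7],"roll": -0.004},{"slide": [0,0.2,2],"roll": -0.004},{"slide": [0,0.2,3.5],"roll": -0.004},{"slide": [0,0.2,5],"roll": -0.004},{"slide": [0,0.2,6.5],"roll": -0.004},{"slide": [0,0.2,8],"roll": -0.004},{"slide": [0,0.2,9],"roll": -0.004},{"slide": [0,0.2,10],"roll": -0.004},{"slide": [0,0.2,10.5],"roll": -0.004},{"slide": [0,0.2,10.5],"roll": -0.004}])

```text
clock: 7.27
tcp_pos: [520.0, -214.7, 133.8]
ee_rot: [0.993, 0.119, -0.001, -0.001]
force: [-0.6, -0.0, -1.0]
gripper_width: 7.2
```

```bash
python3 - <<'E'
from h import *
a=snap('scene','scene5')['pixels']; b=snap('wrist','wrist5')['pixels']
cv2.imwrite('pics/z5.png',np.hstack([cv2.resize(a[190:340,130:280],(400,400)),cv2.resize(b[0:300,106:406],(400,400))]))
o=status.get_obs();print(o['clock'],o['tcp_pos'],o['force'],o['gripper_width'])
E
```

```text
7.3667 [ 521.08355906 -215.30663366  135.65817676] [ 0.81819347 -0.85215618 -0.81337043] 7.121225879633243
```

View pics/z5.png

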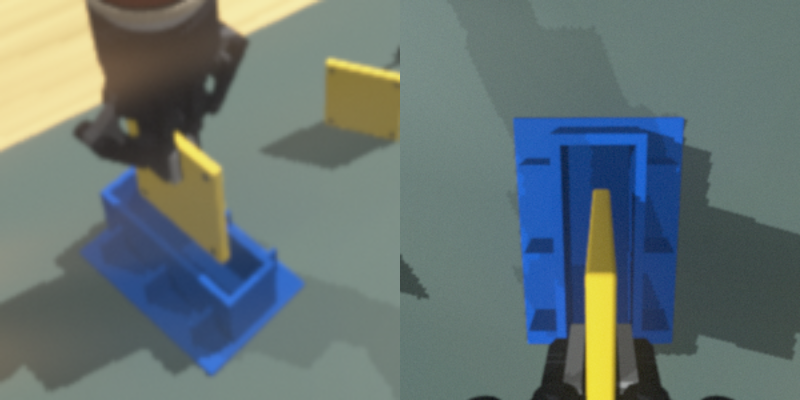

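The panel's bottom edge sits centred over the mouth (cols 593–610, opening 562–634). Lowering into the caddy.

Call:
apply_moves(deltas=[{"slide": [0,0,0.7],"roll": 0},{"slide": [0,0,1.4],"roll": 0},{"slide": [0,0,2.1],"roll": 0},{"slide": [0,0,2.8],"roll": 0},{"slide": [0,0,3.5],"roll": 0},{"slide": [0,0,4.1],"roll": 0},{"slide": [0,0,4.6],"roll": 0},{"slide": [0,0,5.0],"roll": 0},{"slide": [0,0,5.4],"roll": 0},{"slide": [0,0,5.6],"roll": 0},{"slide": [0,0,5.7],"roll": 0},{"slide": [0,0,5.7],"roll": 0}])

```text
clock: 8.37
tcp_pos: [520.8, -215.2, 78.3]
ee_rot: [0.993, 0.119, -0.0, -0.0]
force: [0.3, -1.1, -1.3]
gripper_width: 7.1
```

```bash
python3 - <<'E'
from h import *
a=snap('scene','scene6')['pixels']; b=snap('wrist','wrist6')['pixels']
cv2.imwrite('pics/z6.png',np.hstack([cv2.resize(a[190:340,130:280],(400,400)),cv2.resize(b[0:300,106:406],(400,400))]))
o=status.get_obs();print(o['clock'],o['tcp_pos'],o['force'],o['gripper_width'])
E
```

```text
8.4667 [ 521.0732366  -215.30084354   78.70258648] [ 1.47117402 -0.15830746  0.3402836 ] 7.240886545632717
```

View pics/z6.png

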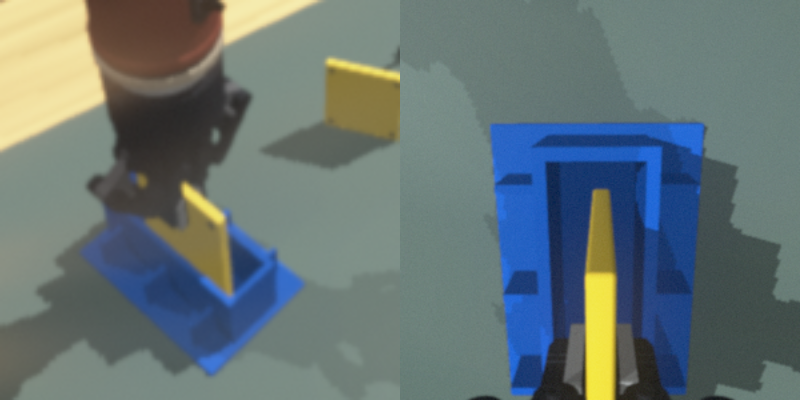

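Call:
apply_moves(deltas=[{"slide": [0,0,0.1],"roll": 0},{"slide": [0,0,0.2],"roll": 0},{"slide": [0,0,0.3],"roll": 0},{"slide": [0,0,0.3],"roll": 0}])

```text
clock: 8.8
tcp_pos: [521.1, -215.4, 75.7]
ee_rot: [0.993, 0.119, 0.0, 0.0]
force: [-0.0, 0.4, 0.7]
gripper_width: 7.2
```

Call:
apply_moves(deltas=[{"slide": [0,0,0],"roll": 0},{"slide": [0,0,0],"roll": 0},{"slide": [0,0,0],"roll": 0},{"slide": [0,0,0],"roll": 0},{"slide": [0,0,0],"roll": 0},{"slide": [0,0,0],"roll": 0},{"slide": [0,0,0],"roll": 0},{"slide": [0,0,0],"roll": 0},{"slide": [0,0,0],"roll": 0},{"slide": [0,0,0],"roll": 0}], fingers=0)

```text
clock: 9.63
tcp_pos: [520.9, -215.2, 75.4]
ee_rot: [0.993, 0.119, -0.0, -0.0]
force: [0.1, -0.7, 0.5]
gripper_width: 85.3
```

```bash
python3 - <<'E'
from h import *
a=snap('scene','scene7')['pixels']; b=snap('wrist','wrist7')['pixels']
cv2.imwrite('pics/z7.png',np.hstack([cv2.resize(a[190:340,130:280],(400,400)),cv2.resize(b,(534,400))[:, 67:467]]))
o=status.get_obs();print(o['clock'],o['tcp_pos'],o['force'],o['gripper_width'])
E
```

```text
9.7333 [ 520.84665301 -215.18547691   75.41304211] [ 0.8133544  -1.16236952 -0.50804506] 85.40712291914859
```

View pics/z7.png

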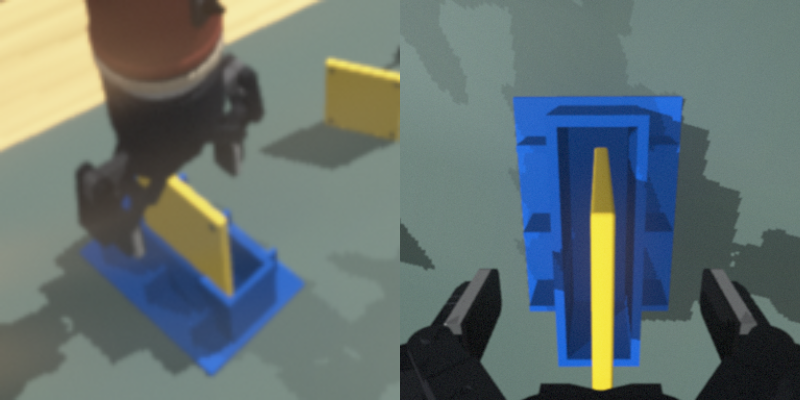

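The panel stands upright in the caddy and the fingers are clear of it on both sides. Retreating straight up.

Call:
apply_moves(deltas=[{"slide": [0,0,-0.7],"roll": 0},{"slide": [0,0,-2],"roll": 0},{"slide": [0,0,-4],"roll": 0},{"slide": [0,0,-6],"roll": 0},{"slide": [0,0,-8],"roll": 0},{"slide": [0,0,-10],"roll": 0},{"slide": [0,0,-12.5],"roll": 0},{"slide": [0,0,-15],"roll": 0},{"slide": [0,0,-17],"roll": 0},{"slide": [0,0,-18],"roll": 0},{"slide": [0,0,-18],"roll": 0},{"slide": [0,0,-18],"roll": 0}])

```text
clock: 10.73
tcp_pos: [521.0, -215.2, 255.9]
ee_rot: [0.993, 0.119, 0.0, 0.0]
force: [-0.8, 0.4, 0.1]
gripper_width: 84.8
```

```bash
python3 - <<'E'
from h import *
a=snap('scene','scene8')['pixels']; b=snap('side','side8')['pixels']
cv2.imwrite('pics/z8.png',np.hstack([cv2.resize(a[130:340,130:400],(400,311)),cv2.resize(b[100:310,80:350],(400,311))]))
o=status.get_obs();print(o['clock'],o['tcp_pos'],o['force'],o['gripper_width'])
E
```

```text
10.8333 [ 520.08696562 -214.72526669  253.76351995] [ 0.29978069  0.25071577 -1.16557774] 85.39991461094274
```

View pics/z8.png

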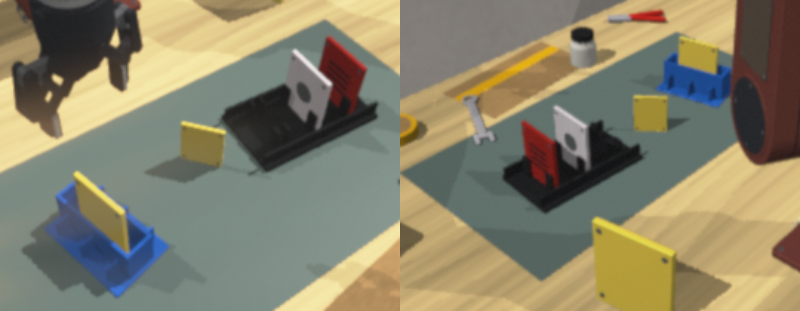

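In both views the yellow panel stands in the caddy, red and metal are still in their slots, and the gripper is clear.

```bash
python3 -c "
from plant import bot; print(bot.job_done())"
```

```text
the job is handed in; nothing more can be done
None
```

The yellow panel from the rack, the middle-sized of the three yellow ones, now stands upright on its edge in the blue caddy. I pulled it straight up and set it on the caddy floor before opening the fingers, then raised the arm clear. The job was handed in at about 10.8 s of the 43 s allowed.

- **Final pictures:** the scene and side views show the red and metal panels still in their slots, and the small and large yellow panels where they were.
- **Forces:** the wrist force read about 3 N at most at the end of each move.
- **Measurements:** the cameras agreed to about 3 mm on the panel and 2 mm on the caddy. Before lowering, the wrist view showed the panel 2 mm off the caddy's centre line, which I corrected.
- **Failed checks:** none failed.

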